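# Dry-fit a wheel hub kit on its stub axle

## Robot

A 6-joint arm with a two-finger parallel gripper is mounted at the origin on the work surface. World frame = base frame: x ahead of the robot, y to its left, z up, the work surface at z = 0. Lengths are in mm, angles in rad, forces in N, time in s.
With the tool pointing down it reaches from about 300 to 775 mm from the base axis. Payload 14.6 kg.
Tool frame: the origin (TCP) lies midway between the tips of the shut fingers; the grasp point (between the pads) lies 19 mm behind it (grip_depth is the distance from the TCP to the grasp point, in mm); z points along the fingers, y is the direction in which the jaws open and shut (so a half turn about z gives the same grasp; the last joint's range is limited). The gripper opens to 94 mm and grips with 3 to 60 N. Pads are 16 mm wide; open, the fingers measure 119 mm over their backs; the gripper's body (75 mm by 177 mm) begins 78 mm behind the grasp point.
Start: joints at [1.06, 0.3, 1.521, -0, 1.321, -0.067], TCP at [236.152, 496.711, 205.446] pointing down, gripper open.
Joint ranges: [-3.03, 3.03], [-0.79, 2.21], [0.23, 2.52], [-1.04, 4.18], [0, 3.07], [-2.55, 2.55]. Speed limits (rad/s): [2.22, 2.22, 2.57, 3.14, 3.14, 3.14].

## Interface

Orientations are given as [roll, pitch, yaw] about the fixed x, y, z axes, in that order (R = Rz(yaw) Ry(pitch) Rx(roll)).
In Python, from cell import read_state, camera, camera_info, sign_off, grip_depth gives the robot as it stands.
- The arm moves only by the tool drive_tool, never from a script. Its argument "motion" is one flat list of numbers, 4 for each row, row after row: the shift along the tool's x, y, z in mm, then the turn about the tool's z in rad. A call has 1 to 8 rows; each row shifts and turns the pose as measured when the row begins, along the tool's axes as they then stand; what a row does not reach is not made up. A row lasts 1/12 s, in which the tool goes at most 41.7 mm and 7.16 degrees, less where a joint would pass 70% of its speed; a pose out of reach is approached as far as the arm can. A call is refused whole if a number of a shift passes 41.7 or a number of a turn 0.125, either way. A call with a gripper value outside its range is refused whole. "jaw" is the closure, from 0 (fully open) to 1 (shut), set as the call begins (left out, the last holds). The fingers move at their own pace and stop on an object; "grip_force" is the grip in N (left out, the last holds). Time passes only in rows, so rows that do not move let the fingers close. It gives the time, the measured TCP pose, the force and the opening at its end, in the units of the state.
- read_state(): the state, without advancing time (a new reading comes with each control period).
- camera(name): name is "side" or "top" or "wrist"; returns the picture (400x640x3 uint8, red, green, blue); there is no depth.
- camera_info(name): a dict with "fovy" (degrees; the focal length in pixels is half the picture's height over the tangent of half this angle, whatever the lens; pixels are square), "cx", "cy" (the principal point, pixels), "k1" (the pictures are not rectified: a ray, as slopes to the right and down, at radius r is drawn at 1 + k1 r^2 times it, then the intrinsics apply), "camera_from_world" (4x4, takes a point from world to camera coordinates). Camera axes: x right, y up, looking along -z (the intrinsics and any distortion apply to the point x, -y, -z); pixel columns grow to the right and rows downward; lengths in mm; the calibration is good to about 2 mm. A picture is of the moment at which its call begins: read the wrist's pose just before it. camera_info takes no time and is no camera call; for the wrist camera it gives the pose at the moment of the call.
- sign_off(): hands the job in, once; it reports no verdict.
The state is a dict: "clock": time; "joints": joint angles; "qd": joint speeds; "effort": joint torques, N m; "eef_pos": TCP position; "eef_rot": TCP orientation; "wrist_force": force on the tool from outside, world axes, zero at the start; "moment": the same for the moment, N m; "finger_gap": finger opening in mm.
Only numpy, scipy, OpenCV 4.12 (cv2) and the standard library are available. Lean on these libraries where they do the work, as an engineer would, in place of code of your own. Each camera call takes 0.05 s, during which the arm holds its last target. There are 200 camera calls.

## Task

Dry-fit the wheel hub kit on the upright stub axle on the parts counter, in the order it goes on the car: the large ball bearing down on the axle's shoulder, the wheel hub over it, the small ball bearing in the hub's top mouth, and last the flat washer on top of it. Each part must sit square and fully home. Leave the castle nut, the dust cap and the small carton where they lie.

Things in the scene. Friction and masses are not known exactly. Their poses are not given: they have to be found in the camera images.
- stub_axle: The target, fixed: steel stub axle upright on a dark 84 mm square flange and a 100 mm square plywood foot. Origin: centre of the foot's underside, below the axle's centre line; z up. Flange top at 20 mm. With all parts home their undersides are at these heights: large bearing 24 mm, hub 34 mm, small bearing 68 mm, washer 84 mm.
- axle_shoulder (a point): Centre of the axle's shoulder (44 mm across), 24 mm above the counter, on which the large bearing rests. Above it the axle is 30 mm thick for 20 mm, tapers to 20 mm thick at 32 mm, stays so to 58 mm, then is an 18 mm threaded end (rings slide over it) up to the tip at 78 mm.
- axle_tip (a point): Top centre of the axle, 102 mm above the counter: a bevelled tip, 11 mm across at the top and 18 mm across 5 mm lower.
- large_bearing: Large ball bearing, loose, lying flat: steel ring with black seal, 55 mm outside, 32 mm bore, 22 mm high, about 0.2 kg. Origin: centre of its underside; z up. Both faces alike. On the axle it has 1 mm of play all round the 30 mm journal.
- hub: Aluminium wheel hub, loose, 0.55 kg, 42 mm high, lying the way up it goes on. Origin: centre of underside; z up. Flange 120 mm across at 14-22 mm, four dark holes; above it the barrel to grip, 62 mm outside, 22-42 mm. Underneath a recess 61 mm wide (lip flared to 68), 12 mm deep, whose roof rests on the large bearing's top; 34 mm through bore; top mouth 50 mm wide, 8 mm deep.
- small_bearing: Small ball bearing, loose, lying flat: steel ring with black seal, 44 mm outside, 22 mm bore, 16 mm high, about 0.1 kg. Origin: centre of its underside; z up. Both faces alike. It goes round the 20 mm journal (1 mm of play) onto the floor of the hub's top mouth; 8 mm of it then stands above the hub.
- washer: Flat dark steel washer, loose, lying flat: 40 mm outside, 22 mm hole, 6 mm thick, about 40 g. Origin: centre of its underside; z up. It goes over the 18 mm threaded end onto the small bearing's top face.
- castle_nut: To be left alone: hexagonal steel castle nut with slots in its top, 33 mm across corners, 21 mm high. Origin: centre of its underside.
- dust_cap: To be left alone: domed aluminium dust cap, 53 mm across, 28 mm high. Origin: centre of its underside.
- small_carton: To be left alone: small cardboard carton 82 x 24 x 24 mm with a white band, lying along its own x. Origin: centre of its underside.
Things that resemble listed ones, but are neither listed nor needed, are in the scene too. Leave any green look-alike of the small_bearing alone.

How it is judged (in metres and radians):
On the way, in this order (a step that is already met when the one before it is completed fails the run):
1. the large bearing is home on the axle's shoulder (horizontal distance between large_bearing and stub_axle below 0.003 m and z of large_bearing in the frame of stub_axle between 0.021 and 0.027 m and angle between the z axis of large_bearing and the z axis of stub_axle, either way round below 0.08 rad), for 0.2 s.
2. the hub is home over the large bearing (horizontal distance between hub and stub_axle below 0.006 m and z of hub in the frame of stub_axle between 0.031 and 0.037 m and angle between the z axis of hub and the z axis of stub_axle, either way round below 0.08 rad), for 0.2 s.
3. the small bearing is home in the hub's mouth (horizontal distance between small_bearing and stub_axle below 0.003 m and z of small_bearing in the frame of stub_axle between 0.065 and 0.071 m and angle between the z axis of small_bearing and the z axis of stub_axle, either way round below 0.08 rad), for 0.2 s.
4. the washer lies on the small bearing, round the axle (horizontal distance between washer and stub_axle below 0.004 m and z of washer in the frame of stub_axle between 0.081 and 0.087 m and angle between the z axis of washer and the z axis of stub_axle, either way round below 0.08 rad), for 0.2 s.
At the end, for the whole second after the job is handed in: All four parts sit on the stub axle in order, released and at rest: each underside within 3 mm of its home height (large bearing 24, hub 34, small bearing 68, washer 84 mm above the axle's origin), square to the axle within 0.08 rad, and centred on it (bearings within 3 mm, washer 4 mm, hub 6 mm) (all of step 1 and all of step 2 and all of step 3 and all of step 4 and linear speed of each of large_bearing, hub, small_bearing, washer below 0.02 m/s and angular speed of each of large_bearing, hub, small_bearing, washer below 0.2 rad/s); the robot touches nothing.
It fails at once if the castle nut is pushed more than 30 mm from its place (distance of castle_nut from where it was at the start of the episode above 0.03 m).
It fails at once if the dust cap is pushed more than 30 mm from its place (distance of dust_cap from where it was at the start of the episode above 0.03 m).
It fails at once if the small carton is pushed more than 30 mm from its place (distance of small_carton from where it was at the start of the episode above 0.03 m).
It also fails if it takes over 120 s, if anything falls off the work surface, if the arm or the gripper's body presses on something with over 40 N, if the wrist force passes 120 N, or if a joint passes its speed limit or range.

## Working session

There is one attempt and no reset: what is moved stays moved. The work goes in short steps, Python scripts to look and compute and a tool call to move; the robot and the scene stay as the last step left them, time stands still between calls to the robot, and variables do not carry over. Pictures are saved under pics/ and viewed, on a budget of 14 in all, crops included, one or two more only if the job needs it, and the job is handed in when it is done.

Besides the shell and the picture viewer there is one more tool, called after "Call:" as name(argument=value, ...) on one line, values as JSON. drive_tool: Moves the arm, as the interface text tells. Its arguments: {"type":"object","properties":{"motion":{"type":"array","items":{"type":"number"}},"jaw":{"type":"number"},"grip_force":{"type":"number"}},"required":["motion"]}

```bash
ls; mkdir -p pics
python3 - <<'E'
from cell import *
import cv2
print(read_state()); print(grip_depth if not callable(grip_depth) else grip_depth())
for n in("top","side"):
    im=camera(n); cv2.imwrite(f"pics/{n}0.png",im[:,:,::-1])
    print(n,camera_info(n))
print(camera_info("wrist"))
E
```

```text
pics
{'clock': 0.0, 'joints': array([ 1.06038862e+00,  3.00454584e-01,  1.52160782e+00,  6.85748676e-06,
        1.32074195e+00, -6.66082341e-02]), 'qd': array([-4.24943991e-05, -1.45902287e-03,  2.09189337e-03, -7.98136538e-04,
       -1.21979722e-03, -1.57573897e-03]), 'effort': array([-2.88291718e-03, -5.31793964e+01, -3.52755189e+01,  7.08155846e-02,
        2.42373697e-02, -9.37335653e-05]), 'eef_pos': array([236.02107262, 496.46776363, 204.88409312]), 'eef_rot': array([-3.14038408e+00, -8.72770255e-05,  2.69779143e+00]), 'wrist_force': array([-0.67888224, -0.38142552,  0.48872388]), 'moment': array([ 0.04402548, -0.00502936,  0.03776289]), 'finger_gap': 93.66203503790972}
18.8
top {'fovy': 57.26446995782204, 'cx': 318.70334187933776, 'cy': 196.9478358361711, 'k1': -0.051145931571315764, 'camera_from_world': array([[-8.20491174e-03, -9.99508963e-01, -3.02408951e-02,
         2.43339219e+01],
       [ 9.98337943e-01, -9.91298493e-03,  5.67722144e-02,
        -5.13900418e+02],
       [-5.70441147e-02, -2.97248220e-02,  9.97929058e-01,
        -1.00642723e+03],
       [ 0.00000000e
[... 310 characters left out ...]
  4.25935418e-01,  8.48698206e-01,
        -2.51372977e+02],
       [-5.33387565e-01, -6.60447995e-01,  5.28494231e-01,
        -8.84639479e+02],
       [ 0.00000000e+00,  0.00000000e+00,  0.00000000e+00,
         1.00000000e+00]])}
{'fovy': 71.30473358668719, 'cx': 316.59113519382, 'cy': 198.8078056087161, 'k1': 0.0033175353343398236, 'camera_from_world': array([[ 4.28452735e-01,  9.03564070e-01, -4.75061435e-04,
        -5.49250215e+02],
       [-8.74033392e-01,  4.14316423e-01, -2.53786390e-01,
         2.69174727e+01],
       [-2.29115438e-01,  1.09150693e-01,  9.67260173e-01,
        -3.90965438e+02],
       [ 0.00000000e+00,  0.00000000e+00,  0.00000000e+00,
         1.00000000e+00]])}
```

View pics/top0.png

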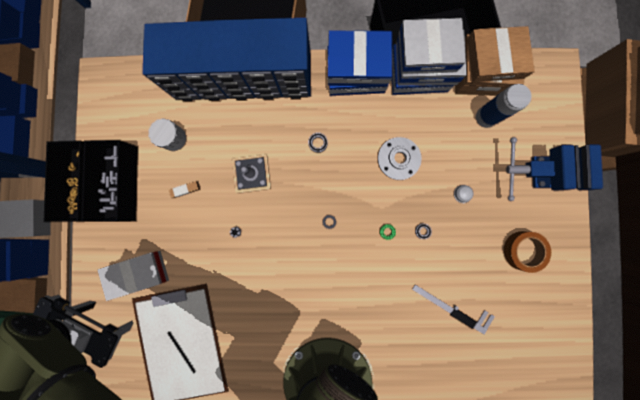

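View pics/side0.png

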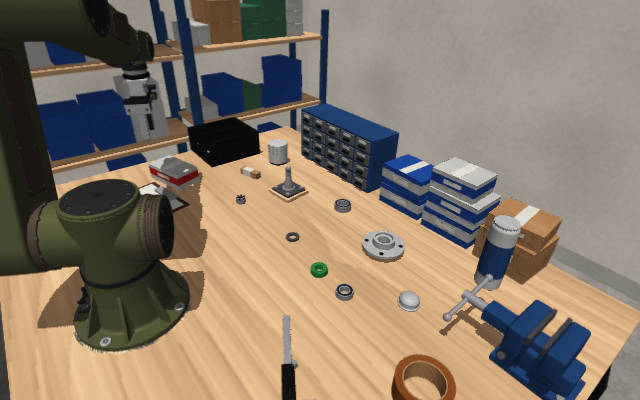

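Top view: the axle is at (252,172), the large bearing at (318,142), the hub at (400,158) and the washer at (329,221). Also there: the nut at (236,231), the dust cap at (463,193) and the carton at (185,188). The small bearing could be the grey ring at (423,231) or the green look-alike at (387,231). The large bearing could also be confused with the grey rings at (329,221) and (423,231). The close crop below covers all of these.

```bash
cat > h.py <<'E'
import numpy as np, cv2
from cell import *
def K(ci):
    f=200/np.tan(np.radians(ci["fovy"])/2)
    return np.array([[f,0,ci["cx"]],[0,f,ci["cy"]],[0,0,1]]), np.array([ci["k1"],0,0,0.])
def proj(ci,P):
    T=ci["camera_from_world"]; F=np.diag([1,-1,-1.])
    rv,_=cv2.Rodrigues(F@T[:3,:3])
    return cv2.projectPoints(np.atleast_2d(np.array(P,float)),rv,F@T[:3,3],*K(ci))[0][:,0]
def unproj(ci,uv,z):
    T=ci["camera_from_world"]; k,d=K(ci)
    n=cv2.undistortPoints(np.array(uv,float).reshape(-1,1,2),k,d)[:,0]
    R=T[:3,:3].T; c=-R@T[:3,3]
    D=np.c_[n[:,0],-n[:,1],-np.ones(len(n))]@R.T
    return c+D*((z-c[2])/D[:,2])[:,None]
def rectify(im,ci,c,z,half,res):
    """orthographic view of plane z about c=(x,y): res px/mm, image up=+x, left=+y"""
    n=int(2*half*res); g=(np.arange(n)+.5)/res-half
    X,Y=np.meshgrid(g,g)
    P=np.c_[c[0]-Y.ravel(),c[1]-X.ravel(),np.full(n*n,z)]
    uv=proj(ci,P).astype(np.float32).reshape(n,n,2)
    return cv2.remap(im,uv[...,0],uv[...,1],cv2.INTER_LINEAR)
def shift(d,rot):
    """world shift -> tool axes"""
    from scipy.spatial.transform import Rotation as R
    return R.from_euler("xyz",rot).as_matrix().T@np.array(d,float)
E
python3 - <<'E'
from h import *
im=cv2.imread("pics/top0.png"); ci=camera_info("top")
N=dict(axle=(252,172,102),lb=(318,142,22),hub=(400,158,42),wash=(329,221,6),green=(387,231,16),sb=(423,231,16),cap=(463,193,20),nut=(236,231,20),cart=(185,188,24))
t=[]
for k,(u,v,z) in N.items():
    p=unproj(ci,[(u,v)],z)[0]; print(k,p.round(0),np.hypot(*p[:2]).round(0))
    c=cv2.resize(im[v-24:v+24,u-24:u+24],None,fx=4,fy=4,interpolation=cv2.INTER_CUBIC); cv2.putText(c,k,(3,14),0,.5,(0,0,255)); t.append(c)
t.append(t[0]*0)
cv2.imwrite("pics/m0.png",np.vstack([np.hstack(t[:4]),np.hstack(t[4:8])]))
E
```

```text
axle [575. 189. 102.] 605.0
lb [668.  20.  22.] 668.0
hub [ 616. -203.   42.] 649.0
wash [447.  -8.   6.] 447.0
green [ 418. -168.   16.] 451.0
sb [ 417. -268.   16.] 495.0
cap [ 521. -380.   20.] 645.0
nut [421. 251.  20.] 490.0
cart [543. 396.  24.] 672.0
```

View pics/m0.png

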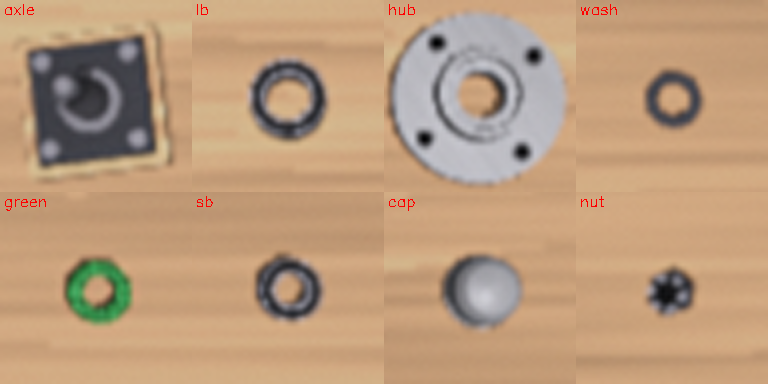

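The crop confirms the choices: the grey small bearing is at (423,231) and the green look-alike at (387,231) stays put. In the axle crop, the tip shows at about full-picture pixel (244,169) and the flange centre at (251,173). Next I turn the tool square to the world and look at the axle with the wrist camera.

Run:
```python
from h import *
ci=camera_info("top"); print(unproj(ci,[(243.7,169.3)],102),unproj(ci,[(251,173)],20))
w=camera_info("wrist");s=read_state(); T=w["camera_from_world"]
c=-T[:3,:3].T@T[:3,3]; print(c, shift(c-s["eef_pos"],s["eef_rot"]), "axis",shift(-T[2,:3],s["eef_rot"]),"right",shift(T[0,:3],s["eef_rot"]))
```

```text
[[582.59228394 210.3463289  102.        ]] [[583.00567954 209.02942137  20.        ]]
[169.27830973 527.80455708 384.7356576 ] [  73.74637286   -0.59614394 -179.77672255] axis [-2.53818930e-01  7.80578081e-04  9.67251437e-01] right [ 1.01747956e-03  9.99999337e-01 -5.40006425e-04]
```

Call:
drive_tool(motion=[0,0,-30,-0.111,0,0,-30,-0.111,0,0,-30,-0.111,0,0,0,-0.111], jaw=0)

```text
clock: 0.43
eef_pos: [235.4, 495.5, 295.5]
eef_rot: [-3.134, -0.004, -3.128]
wrist_force: [0.3, 0.2, 0.1]
finger_gap: 94.2
```

Call:
drive_tool(motion=[-31,-25,0,0.013,-31,-25,0,0,-31,-25,0,0,-31,-25,0,0,-31,-25,0,0,-31,-25,0,0,-31,-25,0,0,-31,-25,0,0])

```text
clock: 1.1
eef_pos: [490.1, 294.2, 295.9]
eef_rot: [-3.135, -0.006, -3.12]
wrist_force: [-0.4, 1.1, -0.4]
finger_gap: 93.5
```

Call:
drive_tool(motion=[-25,-22,20,0,-25,-22,20,0,-25,-22,20,0,-25,-20,30,0,0,0,0,0])

```text
clock: 1.52
eef_pos: [597.5, 201.0, 203.7]
eef_rot: [-3.135, -0.006, -3.126]
wrist_force: [-1.9, 0.1, -1.9]
finger_gap: 94.0
```

```bash
cat > look.py <<'E'
import sys,json
from h import *
# usage: look.py tag -> saves picture + camera info
def snap(tag):
    s=read_state(); ci=camera_info("wrist"); im=camera("wrist")
    cv2.imwrite(f"pics/{tag}.png",im[:,:,::-1])
    json.dump({k:(v.tolist() if hasattr(v,"tolist") else v) for k,v in ci.items()},open(f"pics/{tag}.json","w"))
    print("pos",s["eef_pos"].round(1),"rot",s["eef_rot"].round(4),"F",s["wrist_force"].round(1),"t",s["clock"]); return s,ci,im
if __name__=="__main__": snap(sys.argv[1])
def load(tag):
    ci=json.load(open(f"pics/{tag}.json")); ci["camera_from_world"]=np.array(ci["camera_from_world"]); return cv2.imread(f"pics/{tag}.png"),ci
E
python3 - <<'E'
from look import *
s,ci,im=snap("w_axle")
print(proj(ci,[(583,209.5,z) for z in(20,24,102)]))
E
```

```text
pos [597.5 201.  203.7] rot [-3.1353 -0.0057 -3.126 ] F [-1.9  0.1 -1.9] t 1.5167
[[324.25257134 173.19089434]
 [324.31747547 173.68139084]
 [325.93269563 185.88744545]]
```

View pics/w_axle.png

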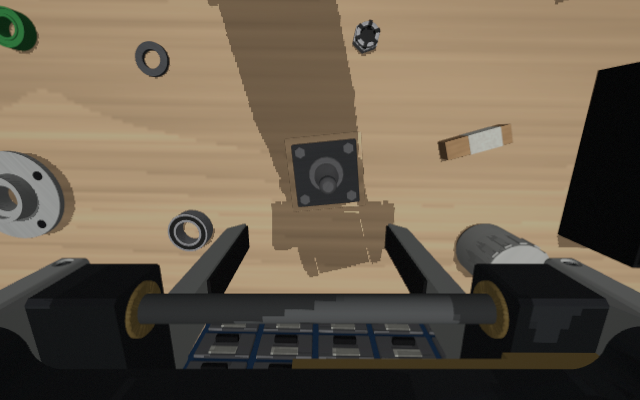

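Run:
```python
from look import *
im,ci=load("w_axle")
a=rectify(im,ci,(583,209.5),20,60,3); b=rectify(im,ci,(583,209.5),102,30,6)
g=cv2.cvtColor(a,cv2.COLOR_BGR2GRAY); hsv=cv2.cvtColor(a,cv2.COLOR_BGR2HSV)
m=((hsv[...,1]<80)).astype(np.uint8)*255   # grey vs wood
m=cv2.morphologyEx(m,cv2.MORPH_OPEN,np.ones((9,9)))
cs=max(cv2.findContours(m,0,2)[0],key=cv2.contourArea); r=cv2.minAreaRect(cs); print(r,np.array(r[1])/3)
print("flange centre",583+60-r[0][1]/3,209.5+60-r[0][0]/3)
cv2.drawContours(a,[np.intp(cv2.boxPoints(r))],0,(0,0,255),1)
cv2.drawMarker(a,tuple(np.intp(r[0])),(0,0,255),0,20); cv2.drawMarker(b,(180,180),(0,0,255),0,20)
cv2.imwrite("pics/ax_r.png",np.hstack([a,b]))
```

```text
((173.86366271972656, 178.18203735351562), (254.59288024902344, 253.7355499267578), 83.56734466552734) [84.86429342 84.57851664]
flange centre 583.6059875488281 211.54544576009116
```

View pics/ax_r.png

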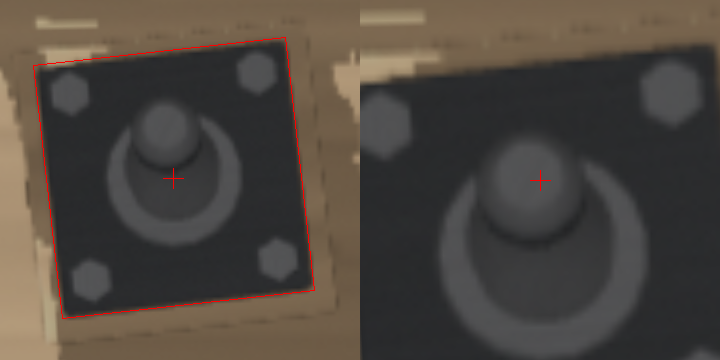

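The flange centre from the wrist camera is (583.6,211.5). The fitted square is 84.7 mm against a true 84, and the tip agrees at (583.8,211.2). Now to the large bearing.

Call:
drive_tool(motion=[-14,-32,0,0.01,-14,-32,0,0,-14,-32,0,0,-14,-32,0,0,-14,-32,0,0,-10,-28,10,0,0,0,0,0,0,0,0,0])

```text
clock: 2.23
eef_pos: [680.1, 14.6, 203.4]
eef_rot: [-3.138, 0.002, -3.128]
wrist_force: [-0.2, 0.3, -0.3]
finger_gap: 94.0
```

```bash
cat > meas.py <<'E'
import sys
from look import *
# meas.py tag x y z_top diam : circle fit of ring's outer top edge in the rectified plane
def fit(tag,x,y,z,D,new=True):
    if new: snap(tag)
    im,ci=load(tag); res=6; half=D/2+14
    a=rectify(im,ci,(x,y),z,half,res); g=cv2.GaussianBlur(cv2.cvtColor(a,cv2.COLOR_BGR2GRAY),(0,0),2)
    r=D/2*res
    c=cv2.HoughCircles(g,cv2.HOUGH_GRADIENT_ALT,1.5,20,param1=60,param2=.5,minRadius=int(r*.9),maxRadius=int(r*1.1))
    out=[]
    for q in ([] if c is None else c[0][:4]):
        cv2.circle(a,(int(q[0]),int(q[1])),int(q[2]),(0,0,255),1)
        out.append((x+half-q[1]/res,y+half-q[0]/res,2*q[2]/res))
    n=a.shape[0]; cv2.drawMarker(a,(n//2,n//2),(0,255,0),0,16)
    cv2.imwrite(f"pics/{tag}_r.png",a)
    print(tag,"px",proj(ci,[(x,y,z)]).round(0),np.array(out).round(1)); return out
if __name__=="__main__": fit(sys.argv[1],*map(float,sys.argv[2:6]))
E
python3 meas.py w_lb 668 20 22 55
```

```text
pos [680.1  14.6 203.4] rot [-3.1377e+00  2.2000e-03 -3.1283e+00] F [-0.2  0.3 -0.3] t 2.2333
w_lb px [[322. 174.]] []
```

View pics/w_lb_r.png

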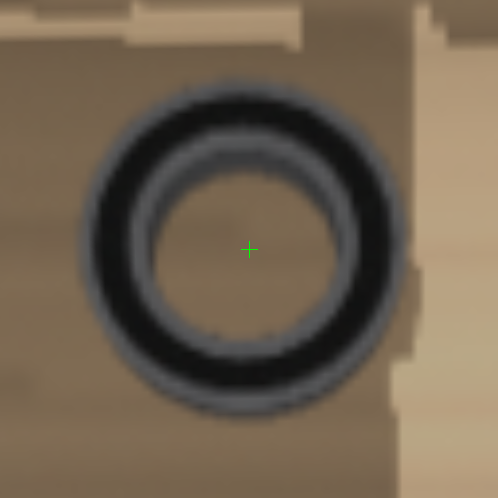

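The picture shows the bearing's seal ring centred at about (242,242) in the crop, which puts it at (669.1,21.2) with the seal round. Descending to it.

Call:
drive_tool(motion=[11,6.5,20,0.013,0,0,36,0,0,0,36,0,0,0,36,0,0,0,30,0,0,0,10,0,0,0,0,0])

```text
clock: 2.87
eef_pos: [669.2, 33.2, 38.0]
eef_rot: [-3.139, 0.014, -3.131]
wrist_force: [-0.3, -0.7, -0.0]
finger_gap: 94.0
```

Call:
drive_tool(motion=[0,-12,0,0,0,0,0,0,0,0,0,0])

```text
clock: 3.12
eef_pos: [670.8, 22.3, 43.1]
eef_rot: [-3.138, 0.019, -3.128]
wrist_force: [-0.4, 0.2, 1.1]
finger_gap: 93.8
```

Call:
drive_tool(motion=[0,0,0,0,0,0,0,0])

```text
clock: 3.28
eef_pos: [672.2, 21.9, 46.6]
eef_rot: [-3.138, 0.023, -3.128]
wrist_force: [-0.2, 1.0, 0.8]
finger_gap: 94.1
```

```bash
python3 -c "
from cell import *
s=read_state(); print(s['eef_pos'],s['eef_rot'],s['qd'],s['joints'])"
```

```text
[672.23517995  21.91867156  46.55637664] [-3.13830004  0.02326805 -3.12844716] [-0.00299177 -0.01974569 -0.00959576  0.00115726  0.00673737 -0.00054497] [-0.02084164  0.71057142  1.29509691 -0.00278772  1.11255939 -1.60354117]
```

Call:
drive_tool(motion=[1.5,0,11,0,1.5,0,11,0,1.5,0,11,0])

```text
clock: 3.53
eef_pos: [670.6, 21.7, 15.5]
eef_rot: [-3.138, 0.031, -3.129]
wrist_force: [0.1, 0.1, -0.6]
finger_gap: 93.8
```

Call:
drive_tool(motion=[1.5,0,6,0,1.5,0,6,0])

```text
clock: 3.7
eef_pos: [666.7, 21.6, -0.1]
eef_rot: [-3.138, 0.028, -3.129]
wrist_force: [-3.0, -1.6, 108.9]
finger_gap: 93.9
```

Call:
drive_tool(motion=[0.7,0,1.7,0,0.7,0,1.7,0,0.7,0,1.7,0,0.7,0,1.7,0], jaw=1, grip_force=20)

```text
clock: 4.03
eef_pos: [669.5, 23.3, 0.3]
eef_rot: [-3.141, 0.043, -3.129]
wrist_force: [-1.1, 1.8, 16.1]
finger_gap: 70.8
```

Call:
drive_tool(motion=[0,0,-3,0,0,0,0,0,0,0,0,0])

```text
clock: 4.28
eef_pos: [669.6, 23.3, 3.3]
eef_rot: [-3.14, 0.045, -3.129]
wrist_force: [-0.3, -0.9, 1.4]
finger_gap: 54.6
```

Call:
drive_tool(motion=[0,0,-20,0,0,0,-30,0,0,0,-30,0,0,0,-30,0,0,0,-30,0,0,0,-15,0])

```text
clock: 4.78
eef_pos: [657.6, 23.3, 151.7]
eef_rot: [-3.141, 0.023, -3.129]
wrist_force: [0.3, -0.1, -2.8]
finger_gap: 54.6
```

Call:
drive_tool(motion=[12,31,-5,0.01,12,31,-5,0,12,31,-5,0,12,31,-5,0,12,30,-5,0,9,24,-5,0,0,0,0,0,0,0,0,0])

```text
clock: 5.45
eef_pos: [582.4, 206.9, 177.4]
eef_rot: [-3.14, 0.016, 3.14]
wrist_force: [0.2, -0.2, -1.7]
finger_gap: 54.1
```

```bash
python3 look.py h_lb
```

```text
pos [582.4 206.9 177.4] rot [-3.1401  0.0164  3.14  ] F [ 0.2 -0.2 -1.7] t 5.45
```

View pics/h_lb.png

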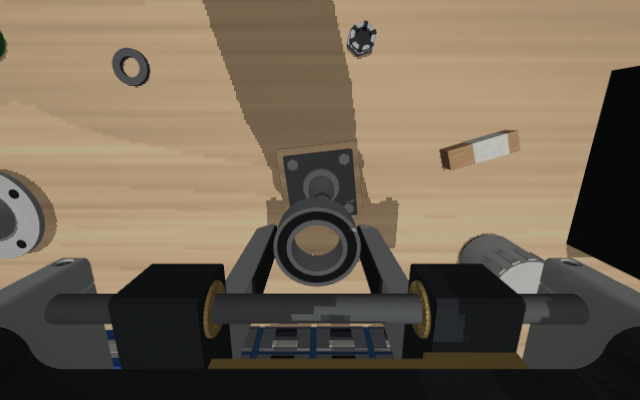

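The held bearing shows level and central between the fingers at (317,240), and the axle stands at about (321,187) behind it. Now to compute the offset.

```bash
cat > held.py <<'E'
import sys
from look import *
# centre of a black seal ring at height z, near pixel (u,v): outer contour ellipse; returns world xy
def seal(tag,u,v,z,R=60,thr=45,amin=300):
    im,ci=load(tag); u,v=int(u),int(v)
    p=unproj(ci,[(u,v)],z)[0]
    res=6; half=R
    a=rectify(im,ci,p[:2],z,half,res); g=cv2.cvtColor(a,cv2.COLOR_BGR2GRAY)
    m=(g<thr).astype(np.uint8)*255
    out=[]
    for c in cv2.findContours(m,cv2.RETR_CCOMP,cv2.CHAIN_APPROX_NONE)[0]:
        if len(c)<200: continue
        (x,y),(w,h),t=cv2.fitEllipse(c)
        if .85<w/h<1.18 and np.hypot(x-half*res,y-half*res)<15*res: out.append((p[0]+half-y/res,p[1]+half-x/res,w/res,h/res))
    print(tag,np.array(out).round(2)); return out
if __name__=="__main__": seal(sys.argv[1],*map(float,sys.argv[2:5]))
E
python3 - <<'E'
from held import *
seal("w_lb",322,174,22); 
for z in(194,196,198): seal("h_lb",317,240,z,R=45)
for t in (35,55): seal("h_lb",317,240,196,R=45,thr=t)
E
```

```text
w_lb [[668.95  21.1   48.67  49.2 ]
 [669.04  21.05  38.88  39.26]]
h_lb [[583.35 206.61  48.84  50.09]
 [583.55 206.63  39.1   39.22]]
h_lb [[582.39 206.62  48.23  49.46]
 [582.59 206.63  38.64  38.74]]
h_lb [[581.43 206.62  47.62  48.85]
 [581.63 206.64  38.13  38.28]]
h_lb [[582.36 206.63  47.77  49.1 ]
 [582.61 206.65  38.98  39.16]]
h_lb [[582.42 206.61  48.67  49.77]
 [582.58 206.63  38.31  38.37]]
```

Call:
drive_tool(motion=[-1,4.8,15,0,0,0,15,0,0,0,15,0,0,0,8,0,0,0,3,0,0,0,0,0])

```text
clock: 6.0
eef_pos: [585.9, 205.9, 116.0]
eef_rot: [-3.139, 0.012, 3.134]
wrist_force: [0.1, -0.2, -2.2]
finger_gap: 54.5
```

Call:
drive_tool(motion=[2.4,5.8,0,0,0,0,0,0,0,0,0,0])

```text
clock: 6.25
eef_pos: [584.1, 211.3, 117.1]
eef_rot: [-3.139, 0.013, 3.132]
wrist_force: [0.3, 0.3, -2.8]
finger_gap: 54.7
```

Call:
drive_tool(motion=[1,0.3,12,0,0.5,0,12,0,0.5,0,12,0,0.5,0,6,0,0,0,2,0,0,0,0,0])

```text
clock: 6.75
eef_pos: [582.1, 211.9, 69.4]
eef_rot: [-3.139, 0.015, 3.133]
wrist_force: [-0.0, -1.2, -2.2]
finger_gap: 54.9
```

Call:
drive_tool(motion=[-1.3,-0.2,6,0,0,0,6,0,0,0,6,0,0,0,3,0,0,0,0,0])

```text
clock: 7.17
eef_pos: [584.4, 211.7, 46.9]
eef_rot: [-3.14, 0.016, 3.133]
wrist_force: [-0.6, -0.0, -2.0]
finger_gap: 54.6
```

Call:
drive_tool(motion=[0.9,0,4,0,0,0,4,0,0,0,2,0,0,0,0,0])

```text
clock: 7.5
eef_pos: [583.7, 211.8, 36.1]
eef_rot: [-3.14, 0.017, 3.133]
wrist_force: [0.0, 0.2, -2.5]
finger_gap: 54.4
```

Call:
drive_tool(motion=[0.2,0,3,0,0,0,3,0,0,0,2,0,0,0,0,0])

```text
clock: 7.83
eef_pos: [583.9, 211.9, 27.7]
eef_rot: [-3.14, 0.018, 3.133]
wrist_force: [-0.4, -0.5, -1.5]
finger_gap: 54.3
```

Call:
drive_tool(motion=[0,0,0,0,0,0,0,0,0,0,0,0,0,0,0,0], jaw=0.25)

```text
clock: 8.17
eef_pos: [584.6, 212.1, 28.7]
eef_rot: [-3.141, 0.019, 3.133]
wrist_force: [-0.1, -0.2, -0.1]
finger_gap: 70.3
```

Call:
drive_tool(motion=[0,0,-15,0,0,0,-30,0,0,0,-35,0,0,0,-35,0,0,0,-30,0,0,0,-15,0,0,0,-5,0])

```text
clock: 8.75
eef_pos: [580.2, 211.8, 199.9]
eef_rot: [-3.14, 0.016, 3.133]
wrist_force: [-0.4, -0.5, -1.6]
finger_gap: 70.7
```

Run:
```python
from held import *
s,ci,im=snap("p_lb"); u=proj(ci,[(583.6,211.4,46)])[0]; print(u)
for t in(35,45): seal("p_lb",*u,46,R=40,thr=t)
```

```text
pos [580.2 211.8 199.9] rot [-3.1397  0.0163  3.133 ] F [-0.4 -0.5 -1.6] t 8.75
[316.6576194  188.71560726]
p_lb [[583.63 211.78  45.55  45.68]]
p_lb [[594.33 211.13  17.49  20.11]
 [583.57 211.76  45.97  46.17]]
```

Call:
drive_tool(motion=[-4,-35,0,0,-4,-39,0,0,-4,-39,0,0,-4,-39,0,0,-4,-39,0,0,-4,-39,0,0,-4,-39,0,0,-4,-39,0,0], jaw=0)

```text
clock: 9.47
eef_pos: [608.0, -101.4, 190.2]
eef_rot: [3.141, 0.006, -3.139]
wrist_force: [0.5, -0.7, 0.0]
finger_gap: 94.1
```

Call:
drive_tool(motion=[-4,-35,0,0,-4,-30,0,0,0,-20,0,0,0,-10,0,0,0,0,0,0,0,0,0,0])

```text
clock: 9.97
eef_pos: [612.8, -208.2, 179.7]
eef_rot: [3.138, -0.005, 3.136]
wrist_force: [0.5, -0.1, -0.9]
finger_gap: 94.1
```

```bash
python3 look.py w_hub
```

```text
pos [ 612.8 -208.2  179.7] rot [ 3.1378 -0.0051  3.1361] F [ 0.5 -0.1 -0.9] t 9.9667
```

View pics/w_hub.png

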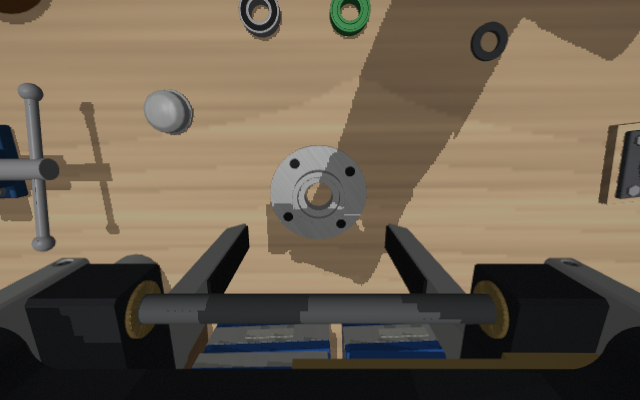

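The hub's flange is centred at about (318,192), with its bore at (318,194). I'll fit its circles and check the placed bearing in one picture.

Run:
```python
from held import *
im,ci=load("w_hub")
p=unproj(ci,[(318,192)],22)[0]; print(p)
a=rectify(im,ci,p[:2],22,70,3); hsv=cv2.cvtColor(a,cv2.COLOR_BGR2HSV)
m=(hsv[...,1]<60).astype(np.uint8)*255; m=cv2.morphologyEx(m,cv2.MORPH_OPEN,np.ones((5,5)))
c=cv2.convexHull(max(cv2.findContours(m,0,1)[0],key=cv2.contourArea)); (x,y),wh,_=cv2.fitEllipse(c)
print("flange22",p[0]+70-y/3,p[1]+70-x/3,np.array(wh)/3)
# four dark holes on flange top
g=cv2.cvtColor(a,cv2.COLOR_BGR2GRAY); hh=[]
for c in cv2.findContours((g<40).astype(np.uint8),0,1)[0]:
    if 200<cv2.contourArea(c)<1500:
        q=cv2.minEnclosingCircle(c); r=np.hypot(q[0][0]-x,q[0][1]-y)/3
        if r>35: hh.append(q[0]); print("hole",np.array(q[0])/3,q[1]/3,r)
if hh: h=np.mean(hh,0); print("holes centre",p[0]+70-h[1]/3,p[1]+70-h[0]/3)
cv2.circle(a,(int(x),int(y)),180,(0,0,255),1)
b=rectify(im,ci,p[:2],42,35,6); cv2.drawMarker(b,(210,210),(0,0,255),0,20)
im2,ci2=load("p_lb"); d=rectify(im2,ci2,(583.6,211.4),46,35,6)
cv2.circle(d,(210,210),165,(0,0,255),1); cv2.imwrite("pics/m1.png",cv2.resize(np.hstack([a,b,d]),None,fx=.62,fy=.62,interpolation=cv2.INTER_AREA))
```

```text
[ 617.9584555  -206.10423917   22.        ]
flange22 620.5254415820589 -205.9539299271396 [120.28403727 120.63441976]
hole [ 98.40476481 105.5       ] 4.90883731842041 47.58663345795025
hole [31.11872101 95.78766886] 5.766791661580403 48.000775772390206
hole [108.2640686   38.29437256] 5.8292999267578125 48.21540050262964
hole [40.96441905 28.43258413] 5.764761606852214 48.53238553171612
holes centre 620.9547991107454 -205.79223253944429
```

View pics/m1.png

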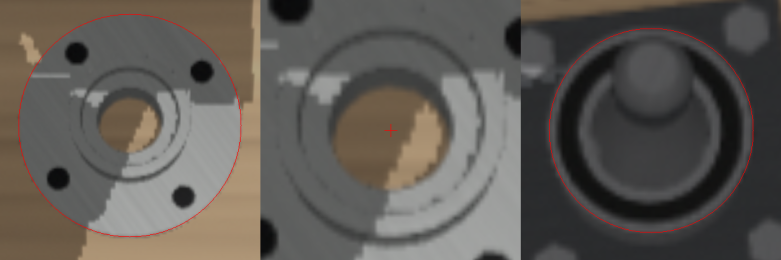

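The bearing's outer ring matches the 55 mm circle around the axle, so it looks home. The hub is at (620.7,-205.9), with a 120.4 mm flange as it should be. Descending to it in stages.

Call:
drive_tool(motion=[-8,2,15,0,0,0,25,0,0,0,25,0,0,0,20,0,0,0,10,0,0,0,4,0,0,0,0,0])

```text
clock: 10.6
eef_pos: [622.9, -194.8, 78.8]
eef_rot: [3.138, -0.002, -3.136]
wrist_force: [-0.2, 0.6, 0.0]
finger_gap: 94.1
```

Call:
drive_tool(motion=[2,-11,5,0,0,0,10,0,0,0,10,0,0,0,4,0,0,0,0,0])

```text
clock: 11.02
eef_pos: [622.4, -206.8, 50.8]
eef_rot: [3.14, 0.003, -3.135]
wrist_force: [-1.2, -0.6, 0.9]
finger_gap: 93.8
```

Need z of about 27: 24 mm more.

Call:
drive_tool(motion=[1.8,1,7,0,0,0,7,0,0,0,5,0,0,0,2,0,0,0,0,0])

```text
clock: 11.43
eef_pos: [620.5, -205.7, 27.8]
eef_rot: [3.14, 0.004, -3.135]
wrist_force: [0.2, 0.5, -0.2]
finger_gap: 94.0
```

Call:
drive_tool(motion=[0,0,0,0,0,0,0,0,0,0,0,0,0,0,0,0,0,0,0,0,0,0,0,0], jaw=1, grip_force=40)

```text
clock: 11.93
eef_pos: [621.0, -205.8, 28.6]
eef_rot: [3.141, 0.005, -3.135]
wrist_force: [1.1, -0.8, -1.6]
finger_gap: 60.1
```

Call:
drive_tool(motion=[0,0,-12,0,0,0,-25,0,0,0,-30,0,0,0,-30,0,0,0,-30,0,0,0,-12,0,0,0,-4,0])

```text
clock: 12.52
eef_pos: [617.2, -204.7, 176.5]
eef_rot: [3.136, -0.006, -3.135]
wrist_force: [-0.5, -0.0, -5.7]
finger_gap: 59.6
```

Call:
drive_tool(motion=[3,25,0,0,3,36,-1,0,3,36,-1,0,3,36,-1,0,3,36,-1,0,3,36,-1,0,3,36,-1,0,3,36,-1,0])

```text
clock: 13.18
eef_pos: [587.6, 76.0, 182.5]
eef_rot: [3.138, -0.012, 3.137]
wrist_force: [0.8, 0.2, -5.9]
finger_gap: 60.0
```

Call:
drive_tool(motion=[3,33,-1,0,2,30,0,0,2,22,0,0,2,14,0,0,0,6,0,0,0,2,0,0,0,0,0,0])

```text
clock: 13.77
eef_pos: [573.3, 194.9, 180.0]
eef_rot: [3.139, -0.022, -3.138]
wrist_force: [-0.1, -0.7, -5.6]
finger_gap: 59.8
```

Call:
drive_tool(motion=[-5,8,0,0,-5,6,0,0,0,2,0,0,0,0,0,0])

```text
clock: 14.1
eef_pos: [585.2, 209.3, 179.4]
eef_rot: [3.14, -0.022, 3.141]
wrist_force: [-0.3, -0.4, -5.6]
finger_gap: 60.1
```

Run:
```python
from held import *
s,ci,im=snap("h_hub"); im=im[:,:,::-1].copy()
z=s["eef_pos"][2]-28+42; c=s["eef_pos"][:2]
b=rectify(im,ci,c,z,40,5); cv2.drawMarker(b,(200,200),(0,0,255),0,20); cv2.circle(b,(200,200),155,(0,0,255),1)
cv2.imwrite("pics/m2.png",np.hstack([im[100:,160:480][:300],cv2.resize(b,(300,300))]))
```

```text
pos [585.2 209.3 179.4] rot [ 3.1396 -0.0225  3.1413] F [-0.3 -0.4 -5.6] t 14.1
```

View pics/m2.png

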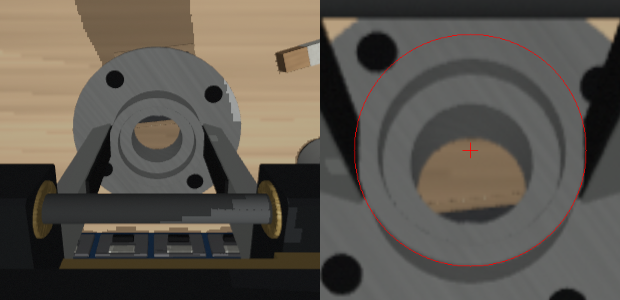

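Call:
drive_tool(motion=[1.5,2.3,12,0,0,0,12,0,0,0,10,0,0,0,5,0,0,0,0,0,0,0,0,0])

```text
clock: 14.65
eef_pos: [581.7, 210.4, 134.5]
eef_rot: [3.141, -0.025, 3.14]
wrist_force: [0.2, -0.4, -4.9]
finger_gap: 60.2
```

Call:
drive_tool(motion=[-2.5,1.3,8,0,-0.5,0,12,0,-0.5,0,12,0,-0.5,0,7,0,0,0,3,0,0,0,0,0])

```text
clock: 15.15
eef_pos: [585.0, 211.7, 87.8]
eef_rot: [3.141, -0.025, 3.14]
wrist_force: [-0.0, 0.2, -6.4]
finger_gap: 60.0
```

Call:
drive_tool(motion=[1.1,0,4,0,0,0,4,0,0,0,3,0,0,0,0,0,0,0,0,0])

```text
clock: 15.57
eef_pos: [583.9, 211.9, 76.3]
eef_rot: [3.14, -0.024, 3.14]
wrist_force: [-0.8, -0.1, -4.9]
finger_gap: 60.1
```

Call:
drive_tool(motion=[0,0,4,0,0,0,4,0,0,0,2,0,0,0,0,0])

```text
clock: 15.9
eef_pos: [584.0, 212.0, 66.0]
eef_rot: [3.14, -0.023, 3.14]
wrist_force: [0.4, 0.2, -5.0]
finger_gap: 59.9
```

Call:
drive_tool(motion=[0,0,2,0,0,0,1.5,0,0,0,0,0])

```text
clock: 16.15
eef_pos: [584.3, 212.1, 63.1]
eef_rot: [3.14, -0.021, 3.14]
wrist_force: [-1.9, -0.6, -1.9]
finger_gap: 59.7
```

Call:
drive_tool(motion=[0,0,0,0,0,0,0,0,0,0,0,0,0,0,0,0], jaw=0.15)

```text
clock: 16.48
eef_pos: [585.5, 212.5, 64.8]
eef_rot: [3.139, -0.018, 3.14]
wrist_force: [0.0, 0.5, 0.1]
finger_gap: 79.1
```

Call:
drive_tool(motion=[0,0,-12,0,0,0,-25,0,0,0,-35,0,0,0,-35,0,0,0,-20,0,0,0,-8,0,0,0,-4,0])

```text
clock: 17.07
eef_pos: [587.3, 211.8, 213.7]
eef_rot: [3.139, -0.018, 3.14]
wrist_force: [-0.3, 0.2, -1.1]
finger_gap: 80.0
```

Run:
```python
from held import *
s,ci,im=snap("p_hub"); im=im[:,:,::-1].copy()
a=rectify(im,ci,(583.6,211.6),56,70,3); b=rectify(im,ci,(583.6,211.6),76,35,6)
g=cv2.cvtColor(a,cv2.COLOR_BGR2GRAY); hh=[]
for c in cv2.findContours((g<45).astype(np.uint8),0,1)[0]:
    if 200<cv2.contourArea(c)<1500:
        q=cv2.minEnclosingCircle(c); r=np.hypot(q[0][0]-210,q[0][1]-210)/3
        if 40<r<56: hh.append(q[0]); print("hole",np.array(q[0]),r)
h=np.array(hh); 
if len(h)==4: print("centre",583.6+70-h[:,1].mean()/3,211.6+70-h[:,0].mean()/3,"pitch r",np.hypot(*(h-h.mean(0)).T)/3)
cv2.circle(a,(210,210),180,(0,0,255),1); cv2.circle(b,(210,210),150,(0,0,255),1)
cv2.imwrite("pics/m3.png",cv2.resize(np.hstack([a,b]),None,fx=.8,fy=.8))
```

```text
pos [587.3 211.8 213.7] rot [ 3.1385 -0.0181  3.1401] F [-0.3  0.2 -1.1] t 17.0667
hole [294.03417969 326.37606812] 47.848293346683754
hole [ 91.87837982 294.95947266] 48.50066339472573
hole [325.3684082  124.15789795] 47.93367651223884
hole [123.30000305  93.44999695] 48.42037298744537
centre 583.6880470275879 212.05158576965334 pitch r [48.18507026 48.18663324 48.24461371 48.08119478]
```

View pics/m3.png

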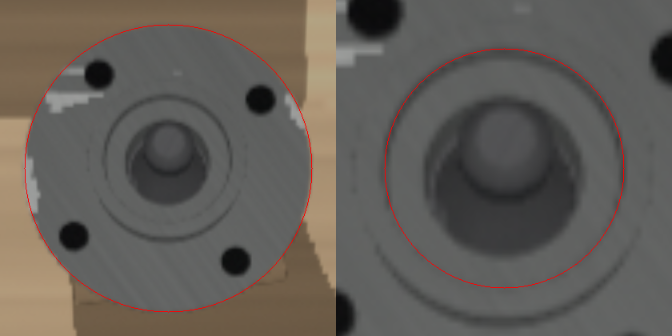

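The hub is home at (583.7,212.1), its hole circle at the right scale. Now the small bearing.

Call:
drive_tool(motion=[9,-25,0,0,13,-37,0,0,13,-37,0,0,13,-37,0,0,13,-37,0,0,13,-37,0,0,13,-37,0,0,13,-37,0,0], jaw=0.2)

```text
clock: 17.78
eef_pos: [479.7, -76.7, 203.7]
eef_rot: [3.137, -0.032, -3.133]
wrist_force: [0.9, 0.6, -0.1]
finger_gap: 74.8
```

Call:
drive_tool(motion=[13,-37,0,0,13,-37,0,0,12,-35,0,0,10,-28,5,0,8,-18,5,0,5,-10,5,0,0,-4,0,0,0,0,0,0])

```text
clock: 18.45
eef_pos: [408.2, -257.8, 179.7]
eef_rot: [3.13, -0.046, -3.14]
wrist_force: [0.3, 0.7, -0.8]
finger_gap: 74.9
```

Call:
drive_tool(motion=[0,0,0,0,0,0,0,0])

```text
clock: 18.62
eef_pos: [408.3, -256.7, 178.8]
eef_rot: [3.129, -0.047, -3.14]
wrist_force: [-0.3, -0.5, -0.4]
finger_gap: 75.3
```

Run:
```python
from held import *
s,ci,im=snap("w_sb"); u=proj(ci,[(418,-267,16)])[0]; print(u)
for t in(35,45): seal("w_sb",*u,16,R=35,thr=t)
```

```text
pos [ 408.3 -256.7  178.8] rot [ 3.1288 -0.0473 -3.1398] F [-0.3 -0.5 -0.4] t 18.6167
[306.97133518 199.99669103]
w_sb [[ 417.01 -269.47   35.7    35.98]
 [ 417.11 -269.49   30.97   31.54]]
w_sb [[ 417.03 -269.6    36.75   37.07]
 [ 417.13 -269.61   29.96   30.52]]
```

Call:
drive_tool(motion=[-9,-8,10,0,-2,-6,20,0,-1,0,25,0,-1,0,25,0,-1,0,18,0,-1,0,10,0,0,0,4,0,0,0,0,0])

```text
clock: 19.33
eef_pos: [423.6, -265.2, 64.5]
eef_rot: [3.132, -0.042, -3.13]
wrist_force: [-0.1, 0.0, 0.8]
finger_gap: 75.0
```

Call:
drive_tool(motion=[4.5,-4.5,6,0,0,0,10,0,0,0,10,0,0,0,6,0,0,0,2,0,0,0,0,0])

```text
clock: 19.83
eef_pos: [418.7, -270.7, 30.4]
eef_rot: [3.135, -0.038, -3.13]
wrist_force: [0.0, -0.4, -1.3]
finger_gap: 75.5
```

Call:
drive_tool(motion=[0.8,1.1,6,0,0,0,6,0,0,0,5,0,0,0,2,0,0,0,0,0])

```text
clock: 20.25
eef_pos: [417.3, -269.5, 9.8]
eef_rot: [3.136, -0.037, -3.13]
wrist_force: [-0.4, -0.2, -0.3]
finger_gap: 75.5
```

Call:
drive_tool(motion=[0,0,0,0,0,0,0,0,0,0,0,0,0,0,0,0,0,0,0,0,0,0,0,0], jaw=1, grip_force=25)

```text
clock: 20.75
eef_pos: [417.6, -269.7, 10.3]
eef_rot: [3.136, -0.036, -3.13]
wrist_force: [-0.5, 0.9, -1.0]
finger_gap: 42.7
```

Call:
drive_tool(motion=[0,0,-10,0,0,0,-20,0,0,0,-30,0,0,0,-30,0,0,0,-30,0,0,0,-20,0,0,0,-10,0,0,0,-4,0])

```text
clock: 21.42
eef_pos: [422.1, -269.4, 175.1]
eef_rot: [3.135, -0.038, -3.13]
wrist_force: [0.0, 0.1, -1.7]
finger_gap: 43.2
```

Call:
drive_tool(motion=[-9,25,-2,0,-12.5,37,-2,0,-12.5,37,-2,0,-12.5,37,-2,0,-12.5,37,-2,0,-12.5,37,-2,0,-12.5,37,-2,0,-12.5,37,-2,0])

```text
clock: 22.08
eef_pos: [516.6, 21.9, 191.4]
eef_rot: [3.137, -0.038, -3.141]
wrist_force: [0.9, -0.3, -0.6]
finger_gap: 42.6
```

Call:
drive_tool(motion=[-12.5,37,0,0,-12.5,37,0,0,-12,34,0,0,-9,26,0,0,-6,18,0,0,-3,10,0,0,-1,4,0,0,0,0,0,0])

```text
clock: 22.75
eef_pos: [571.7, 203.8, 187.6]
eef_rot: [3.138, -0.043, -3.133]
wrist_force: [-0.4, -0.2, -1.2]
finger_gap: 43.0
```

Call:
drive_tool(motion=[-7,5,0,0,-4,2,0,0,0,0,0,0,0,0,0,0])

```text
clock: 23.08
eef_pos: [582.6, 207.1, 187.2]
eef_rot: [3.139, -0.044, -3.137]
wrist_force: [0.3, -0.2, -1.7]
finger_gap: 42.6
```

Run:
```python
from held import *
s,ci,im=snap("h_sb"); p=s["eef_pos"]; u=proj(ci,[(p[0],p[1],p[2]+6)])[0]; print(u)
for z in(4,6,8): seal("h_sb",*u,p[2]+z,R=28,thr=40)
```

```text
pos [582.6 207.1 187.2] rot [ 3.1386 -0.0444 -3.1365] F [ 0.3 -0.2 -1.7] t 23.0833
[317.15726326 239.3649257 ]
h_sb [[582.61 206.76  38.33  38.94]
 [582.74 206.76  28.8   29.14]]
h_sb [[581.87 206.75  37.91  38.51]
 [582.   206.75  28.49  28.81]]
h_sb [[581.14 206.74  37.46  38.08]
 [581.25 206.74  28.17  28.5 ]]
```

Call:
drive_tool(motion=[-2,4.8,12,0,-1,0,16,0,-1,0,16,0,-0.5,0,10,0,0,0,5,0,0,0,2,0,0,0,0,0])

```text
clock: 23.72
eef_pos: [583.8, 210.9, 121.4]
eef_rot: [3.139, -0.044, -3.139]
wrist_force: [-0.8, -0.8, -1.3]
finger_gap: 42.9
```

Call:
drive_tool(motion=[-0.7,1,4,0,-0.2,0,4,0,0,0,3,0,0,0,1,0,0,0,0,0])

```text
clock: 24.13
eef_pos: [585.0, 212.4, 110.1]
eef_rot: [3.138, -0.041, -3.139]
wrist_force: [0.4, 0.8, -0.9]
finger_gap: 42.9
```

Call:
drive_tool(motion=[0.5,-0.5,3,0,0,0,4,0,0,0,3,0,0,0,1,0,0,0,0,0])

```text
clock: 24.55
eef_pos: [584.2, 211.9, 98.4]
eef_rot: [3.138, -0.04, -3.139]
wrist_force: [-0.4, -0.4, -0.9]
finger_gap: 42.9
```

Call:
drive_tool(motion=[-0.2,0,3,0,-0.2,0,4,0,0,0,3,0,0,0,1,0,0,0,0,0])

```text
clock: 24.97
eef_pos: [584.1, 211.9, 86.1]
eef_rot: [3.138, -0.04, -3.139]
wrist_force: [1.3, 1.1, 0.6]
finger_gap: 43.0
```

Call:
drive_tool(motion=[-0.1,0,2.5,0,0,0,2.5,0,0,0,1.5,0,0,0,0,0])

```text
clock: 25.3
eef_pos: [584.0, 212.0, 79.0]
eef_rot: [3.138, -0.04, -3.139]
wrist_force: [0.8, 0.5, -0.3]
finger_gap: 42.4
```

Call:
drive_tool(motion=[0,0,0,0,0,0,0,0,0,0,0,0,0,0,0,0], jaw=0.35)

```text
clock: 25.63
eef_pos: [584.3, 212.1, 79.5]
eef_rot: [3.137, -0.039, -3.139]
wrist_force: [-0.3, -0.5, -0.1]
finger_gap: 60.7
```

Call:
drive_tool(motion=[0,0,-10,0,0,0,-20,0,0,0,-30,0,0,0,-35,0,0,0,-20,0,0,0,-8,0,0,0,-4,0])

```text
clock: 26.22
eef_pos: [588.7, 211.2, 214.8]
eef_rot: [3.138, -0.041, -3.139]
wrist_force: [0.3, -0.8, 0.5]
finger_gap: 61.2
```

Run:
```python
from held import *
s,ci,im=snap("p_sb"); im=im[:,:,::-1].copy(); u=proj(ci,[(583.7,211.7,84)])[0]
for z in (82,84,86): seal("p_sb",*u,z,R=28,thr=40)
b=rectify(im,ci,(583.7,211.7),84,35,6); cv2.circle(b,(210,210),132,(0,0,255),1)
sd=camera("side")[:,:,::-1]; q=proj(camera_info("side"),[(583,210,70)])[0].astype(int)
c=cv2.resize(sd[q[1]-40:q[1]+40,q[0]-40:q[0]+40],(420,420),interpolation=cv2.INTER_CUBIC)
cv2.imwrite("pics/m4.png",cv2.resize(np.hstack([b,c]),None,fx=.9,fy=.9))
```

```text
pos [588.7 211.2 214.8] rot [ 3.1376 -0.0405 -3.139 ] F [ 0.3 -0.8  0.5] t 26.2167
p_sb [[583.86 211.79  38.05  38.69]
 [583.94 211.79  28.97  29.46]]
p_sb [[583.47 211.77  37.83  38.44]
 [583.54 211.77  28.8   29.28]]
p_sb [[583.07 211.76  37.57  38.19]
 [583.16 211.77  28.59  29.09]]
```

View pics/m4.png

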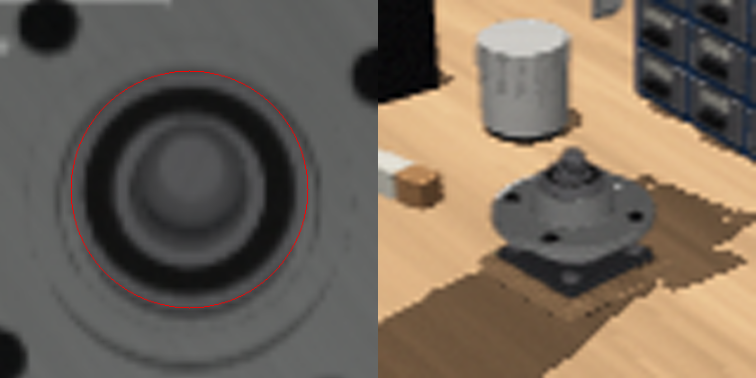

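The small bearing is home: its centre is at (583.5,211.8), it fits the 44 mm circle at z=84, and the side view shows the stack upright. Now the washer.

Call:
drive_tool(motion=[15,-22,0,0,22,-32,3,0,22,-34,3,0,22,-34,3,0,20,-32,5,0,15,-24,5,0,10,-16,5,0,5,-8,0,0])

```text
clock: 26.98
eef_pos: [445.6, 3.3, 179.9]
eef_rot: [3.139, -0.062, -3.135]
wrist_force: [0.9, -0.5, 0.4]
finger_gap: 61.0
```

Call:
drive_tool(motion=[2,-3,0,0,0,0,0,0,0,0,0,0,0,0,0,0])

```text
clock: 27.32
eef_pos: [443.1, 0.4, 178.4]
eef_rot: [3.139, -0.065, -3.136]
wrist_force: [0.5, 0.3, -0.5]
finger_gap: 61.0
```

Run:
```python
from held import *
s,ci,im=snap("w_wa"); im=im[:,:,::-1].copy(); c0=(448,-7); print(proj(ci,[(*c0,6)]))
b=rectify(im,ci,c0,6,32,6); hsv=cv2.cvtColor(b,cv2.COLOR_BGR2HSV)
m=(hsv[...,1]<70).astype(np.uint8)*255; m=cv2.morphologyEx(m,cv2.MORPH_OPEN,np.ones((5,5)))
for c in cv2.findContours(m,cv2.RETR_CCOMP,cv2.CHAIN_APPROX_NONE)[0]:
    if len(c)<150: continue
    (x,y),wh,_=cv2.fitEllipse(c); print(c0[0]+32-y/6,c0[1]+32-x/6,np.array(wh)/6)
cv2.imwrite("pics/wa_r.png",b)
```

```text
pos [4.431e+02 4.000e-01 1.784e+02] rot [ 3.1385 -0.0651 -3.136 ] F [ 0.5  0.3 -0.5] t 27.3167
[[310.65821123 197.11298997]]
445.4021581013997 -8.676106770833336 [39.97477976 40.03975423]
445.17454783121747 -8.552284240722656 [21.56346639 21.69238027]
```

Call:
drive_tool(motion=[-3,-5,12,0,-2,-4,22,0,-2,0,26,0,-2,0,26,0,-1,0,18,0,-1,0,10,0,0,0,4,0,0,0,0,0])

```text
clock: 28.03
eef_pos: [451.0, -3.5, 55.6]
eef_rot: [3.138, -0.061, -3.128]
wrist_force: [-0.7, -0.0, -0.1]
finger_gap: 61.2
```

Call:
drive_tool(motion=[3.5,-5,6,0,0,0,10,0,0,0,8,0,0,0,5,0,0,0,2,0,0,0,0,0])

```text
clock: 28.53
eef_pos: [446.8, -8.5, 23.8]
eef_rot: [3.139, -0.057, -3.127]
wrist_force: [1.1, 0.6, -0.3]
finger_gap: 60.9
```

Call:
drive_tool(motion=[0.5,0,4,0,0,0,5,0,0,0,3,0,0,0,1,0,0,0,0,0])

```text
clock: 28.95
eef_pos: [445.9, -8.5, 10.0]
eef_rot: [3.139, -0.056, -3.127]
wrist_force: [-0.3, -0.1, 0.1]
finger_gap: 61.0
```

Commanded 13, got 13.8. 7.5 to go, to z of about 2.5.

Call:
drive_tool(motion=[0.2,0,2.5,0,0,0,2.5,0,0,0,1.5,0,0,0,0,0])

```text
clock: 29.28
eef_pos: [445.5, -8.5, 3.1]
eef_rot: [3.139, -0.056, -3.127]
wrist_force: [-0.2, 0.6, 0.1]
finger_gap: 61.0
```

Call:
drive_tool(motion=[0.2,0,1.2,0,0,0,0.2,0,0,0,0.1,0,0,0,0.1,0,0,0,0,0], jaw=1, grip_force=15)

```text
clock: 29.7
eef_pos: [445.3, -8.5, 1.5]
eef_rot: [3.139, -0.055, -3.127]
wrist_force: [-0.6, -0.1, 0.5]
finger_gap: 39.2
```

Call:
drive_tool(motion=[0,0,0,0,0,0,-10,0,0,0,-25,0,0,0,-35,0,0,0,-35,0,0,0,-30,0,0,0,-15,0,0,0,-5,0])

```text
clock: 30.37
eef_pos: [452.4, -8.6, 166.0]
eef_rot: [3.139, -0.059, -3.127]
wrist_force: [-0.6, 0.2, -0.4]
finger_gap: 39.3
```

```bash
cat > hw.py <<'E'
from held import *
import sys
s,ci,im=snap(sys.argv[1]); im=im[:,:,::-1].copy(); p=s["eef_pos"]; z=p[2]+4.4
b=rectify(im,ci,p[:2],z,30,6); g=cv2.cvtColor(b,cv2.COLOR_BGR2GRAY); hsv=cv2.cvtColor(b,cv2.COLOR_BGR2HSV)
m=(hsv[...,1]>75).astype(np.uint8)*255
for c in cv2.findContours(m,cv2.RETR_EXTERNAL,cv2.CHAIN_APPROX_NONE)[0]:
    if 60<len(c)<700:
        (x,y),wh,_=cv2.fitEllipse(c); print("hole",p[0]+30-y/6,p[1]+30-x/6,np.array(wh)/6)
q=proj(ci,[(p[0],p[1],z)])[0].astype(int)
cv2.imwrite(f"pics/{sys.argv[1]}_r.png",np.hstack([b,cv2.resize(im[q[1]-60:q[1]+60,q[0]-60:q[0]+60],(360,360))]))
E
python3 hw.py h_wa
```

```text
pos [452.4  -8.6 166. ] rot [ 3.1386 -0.0589 -3.1268] F [-0.6  0.2 -0.4] t 30.3667
hole 451.94496160551193 -8.867124281342218 [19.67797724 21.05837886]
```

View pics/h_wa_r.png

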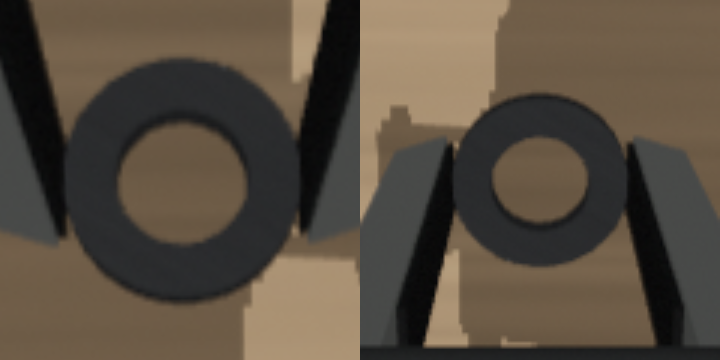

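Call:
drive_tool(motion=[-13,22,-3,0,-20,33,-3,0,-20,33,-3,0,-20,33,-3,0,-20,33,-3,0,-16,27,0,0,-10,17,0,0,-5,9,0,0])

```text
clock: 31.08
eef_pos: [575.5, 207.9, 166.5]
eef_rot: [3.141, -0.067, -3.132]
wrist_force: [0.2, -0.1, -1.0]
finger_gap: 39.2
```

Call:
drive_tool(motion=[-2,3,0,0,0,0,0,0,0,0,0,0,0,0,0,0])

```text
clock: 31.42
eef_pos: [576.1, 211.7, 161.2]
eef_rot: [-3.14, -0.074, -3.13]
wrist_force: [-0.4, -0.1, -0.4]
finger_gap: 39.2
```

Call:
drive_tool(motion=[-4,0.3,8,0,-3,0,12,0,-2.5,0,12,0,-1.5,0,8,0,-0.5,0,4,0,0,0,0,0])

```text
clock: 31.92
eef_pos: [584.4, 208.9, 111.1]
eef_rot: [-3.14, -0.075, -3.134]
wrist_force: [0.7, 0.9, -0.7]
finger_gap: 39.1
```

Call:
drive_tool(motion=[0,3,0,0,0,0,0,0,0,0,0,0])

```text
clock: 32.17
eef_pos: [584.3, 212.1, 110.9]
eef_rot: [-3.139, -0.076, -3.134]
wrist_force: [1.3, 0.2, -0.5]
finger_gap: 39.3
```

Call:
drive_tool(motion=[-0.3,0,3,0,0,0,4,0,0,0,3,0,0,0,1,0,0,0,0,0])

```text
clock: 32.58
eef_pos: [584.1, 212.5, 100.1]
eef_rot: [-3.14, -0.074, -3.133]
wrist_force: [0.4, 0.2, -0.7]
finger_gap: 39.5
```

Past the tip with no contact. Next to z of about 90.

Call:
drive_tool(motion=[-0.4,-0.5,3,0,-0.2,0,4,0,0,0,2,0,0,0,1,0,0,0,0,0])

```text
clock: 33.0
eef_pos: [583.9, 211.8, 88.9]
eef_rot: [-3.14, -0.074, -3.133]
wrist_force: [-0.1, -0.3, -0.1]
finger_gap: 39.1
```

Call:
drive_tool(motion=[-0.1,0,1,0,0,0,1,0,0,0,0,0])

```text
clock: 33.25
eef_pos: [583.9, 211.9, 86.7]
eef_rot: [-3.14, -0.074, -3.133]
wrist_force: [0.4, 0.3, -0.6]
finger_gap: 38.5
```

Call:
drive_tool(motion=[0,0,-0.3,0,0,0,0,0,0,0,0,0,0,0,0,0], jaw=0.35)

```text
clock: 33.58
eef_pos: [584.1, 211.9, 87.4]
eef_rot: [-3.14, -0.073, -3.133]
wrist_force: [-0.1, 0.2, 0.1]
finger_gap: 60.0
```

Call:
drive_tool(motion=[0,0,-10,0,0,0,-20,0,0,0,-30,0,0,0,-30,0,0,0,-20,0,0,0,-8,0,0,0,-3,0])

```text
clock: 34.17
eef_pos: [592.6, 211.9, 216.1]
eef_rot: [-3.14, -0.074, -3.133]
wrist_force: [1.2, -0.2, -0.7]
finger_gap: 61.0
```

Run:
```python
from held import *
s,ci,im=snap("p_wa"); im=im[:,:,::-1].copy()
b=rectify(im,ci,(583.7,211.7),90,35,6); cv2.circle(b,(210,210),120,(0,0,255),1)
sd=camera("side")[:,:,::-1]; q=proj(camera_info("side"),[(583,210,70)])[0].astype(int)
c=cv2.resize(sd[q[1]-35:q[1]+35,q[0]-35:q[0]+35],(420,420),interpolation=cv2.INTER_CUBIC)
cv2.imwrite("pics/m5.png",cv2.resize(np.hstack([b,c]),None,fx=.9,fy=.9))
```

```text
pos [592.6 211.9 216.1] rot [-3.1398 -0.0743 -3.1332] F [ 1.2 -0.2 -0.7] t 34.1667
```

View pics/m5.png

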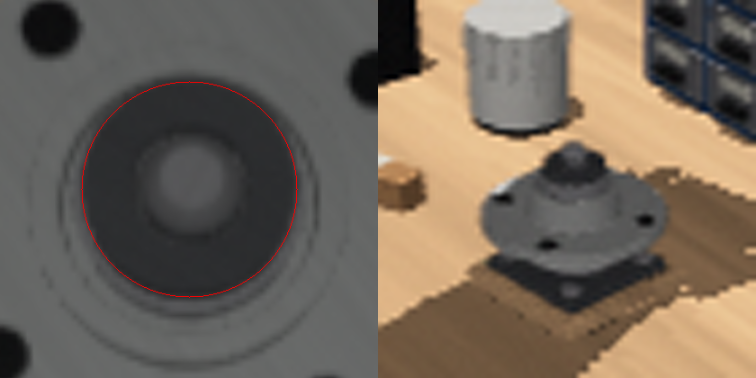

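The washer fills the 40 mm circle drawn at z=90 around the axle centre. The side view shows the stack level and square, with the gripper well clear above. Handing in.

```bash
python3 -c "
from cell import *
print(sign_off()); print(read_state()['clock'])"
```

```text
the job is handed in; nothing more can be done
None
the job is handed in; nothing more can be done
```

I fitted the large bearing, hub, small bearing and washer on the stub axle in that order and handed the job in at about 34 s. The hand-in gives no verdict.

**Last checks (wrist camera):** the axle centre measured (583.6, 211.5).

| Part | Measured centre (mm) | Size check |
|---|---|---|
| Large bearing | (583.6, 211.8) | ring matched a 55 mm circle at its home height |
| Hub | (583.7, 212.1) | hole circle the right size at its home height |
| Small bearing | (583.5, 211.8) | ring matched a 44 mm circle at its home height |
| Washer | centred by eye, no separate fit | fills a 40 mm circle drawn at its home height |

The side view showed the stack level, with the gripper clear above it. I worked clear of the nut, dust cap, carton and green look-alike, but took no final picture to confirm they had not moved.

**What went wrong or disagreed:**
- **Hard touch:** on the first descent the open fingertips hit the counter, and the wrist force read 109 N against the 120 N limit. I made later descents slower and in stages.
- **Tool tilt:** the tool's tilt drifted to about 0.07 rad during the job. Held parts stayed within about 0.03 rad of flat and dropped square when released.
- **Large bearing fit:** after placing, a circle fit of its seal came out about 3 mm small. The outer ring matched and the hub then sat at the right height, so I put it down to the axle hiding part of the seal.
- **Top camera:** it put the axle about 2 mm off from the wrist camera. I used the wrist camera throughout.

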